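Slide a freshly gilded moulding past the post into the stock rack

ROBOT

A 6-joint arm with a two-finger parallel gripper is mounted at the origin on a cart in front of the work surface, level with it; the furniture and walls round the work are solid. World frame = base frame: x ahead of the robot, y to its left, z up, the work surface at z = 0. Lengths are in m, angles in rad, forces in N, time in s.
With the tool pointing down it reaches from about 0.325 to 0.775 m from the base axis. Payload 5.5 kg.
Tool frame: the origin (TCP) lies between the finger pads; the fingertips stand 8 mm ahead of it and the grasp point (between the pads) lies 11 mm behind it (tcp_to_tips is the distance from the TCP to the fingertips, in m); z points along the fingers, y is the direction in which the jaws open and shut (so a half turn about z gives the same grasp; the last joint's range is limited). The gripper opens to 88 mm and grips with 3 to 60 N. Pads are 20 mm wide; open, the fingers measure 115 mm over their backs; the gripper's body (75 mm by 178 mm) begins 61 mm behind the grasp point.
Start: joints at [1.186, 0.091, 1.231, -0, 1.82, -0.057], TCP at [0.193, 0.568, 0.199] pointing down, gripper open.
Joint ranges: [-2.87, 2.87], [-0.86, 2.18], [0.17, 2.46], [-1.51, 4.65], [0.06, 2.69], [-2.65, 2.65]. Speed limits (rad/s): [2.57, 2.57, 3.01, 3.14, 3.14, 3.14].

INTERFACE

Orientations are given as a unit quaternion [w, x, y, z].
In Python, from bench import * gives the robot as it stands. Calls block until the motion is done:
- move_to(position, orientation): joint-space move of the TCP to a pose.
- move_l(position, speed=0.15, orientation=None): straight line of the TCP; orientation=None keeps the orientation; speed is the mean speed in m/s.
- movej(angles): joint-space move.
- gripper_open() and close(): open the fingers fully, or close them until they stop; the grip force is fixed at half the most.
- hold(seconds).
- inverse_kinematics(position, orientation): joint angles nearest the present ones, or None.
- state(): the state.
- get_image(name): name is "scene" or "top" or "wrist"; returns a dict with "frame" (420x560x3 uint8, blue, green, red), "depth" (420x560 float32, m along the optical axis (not along the pixel's ray), 0 where there is no reading), "camera_matrix" (3x3 intrinsics, pixels), "view" (4x4, takes a point from world to camera coordinates). Camera axes: x right, y up, looking along -z (the intrinsics and any distortion apply to the point x, -y, -z); pixel columns grow to the right and rows downward; lengths in m; the calibration is good to about 2 mm. A picture is of the moment at which its call begins.
A pose or a line that the arm cannot do raises IKError and nothing moves.
- job_done(): hands the job in, once; it reports no verdict.
The state is a dict: "time": time; "joint_pos": joint angles; "dq": joint speeds; "joint_torque": joint torques, N m; "ee_pos": TCP position; "ee_rot": TCP orientation; "ft_force": force on the tool from outside, world axes, zero at the start; "moment": the same for the moment, N m; "finger_gap": finger opening in m.
Only numpy, scipy, OpenCV 4.12 (cv2) and the standard library are available. Lean on these libraries where they do the work, as an engineer would, in place of code of your own. Each camera call takes 0.05 s, during which the arm holds its last target.

TASK

The freshly gilded frame moulding must not be touched on its gold top, picked up or taken between the fingers, so slide it over the bench by pushing its bare wooden sides and ends with the fingertips. It is longer than the opening of the rack's front bay: push it at an angle so that its right-hand end slips in behind the steel post first, then push the left-hand end in too, until the whole length lies in the bay flush against the middle rail. Leave everything else on the bench and in the rack where it is.

Things in the scene. Friction and masses are not known exactly. Their poses are not given: they have to be found in the camera images.
- moulding: length of picture-frame moulding lying flat: pale wooden foot 240 mm long (its y), 30 mm wide (its x), 16 mm high, with a gilded profile up to 26 mm; about 0.12 to 0.24 kg. Origin: centre of its underside; z up. At the start it lies in front of the rack (robot's side), shifted to the rack's left, within 12 degrees of parallel to its rails
- moulding_left (a point): middle of the end face of the moulding that points to the rack's left (its +y end), 8 mm above the bench
- moulding_right (a point): middle of the end face of the moulding that points to the rack's right (its -y end), 8 mm above the bench
- gilded_top: the freshly gilded profile on top of the moulding, gold, from 16 to 26 mm above the bench; it stands back 5.5 mm from the long sides and 6 mm from the end faces of the wooden foot, so the foot's sides can be pushed without touching it. Same origin and axes as the moulding
- rack: wooden stock rack fixed to the bench, no floor (mouldings slide on the bench). Origin on the bench at the middle of the middle rail's front face; x points into the rack, away from the robot, y to its left, z up. Middle rail 306 mm long, 36 mm high, x = 0 to 18 mm; behind it a rear bay with plain mouldings and a back rail 46 mm high at x = 78 to 94 mm
- rack_bay (a point): middle of the front bay, on the bench, at x = -21, y = 0 mm in the rack's frame. The bay's back is the middle rail (face at x = 0); its ends are two fixed cheeks, 18 mm thick and 30 mm high, with inner faces at y = +135 and y = -135 mm, reaching forward to x = -48 mm
- rack_post (a point): top centre of the rack's fixed steel retaining post, 16 mm thick, 60 mm tall, upright at x = -50, y = -85 mm in the rack's frame, before the right end of the front bay: 42 mm free between it and the middle rail, 212 mm between it and the left cheek. Its flat steel foot strap is let in flush with the bench
- stock_1: dark plain moulding, 235 x 24 x 22 mm, in the rack's rear bay
- stock_2: pale plain moulding, 250 x 24 x 22 mm, in the rack's rear bay
- pigment_jar: closed glass jar of grey pigment with black lid, 59 mm wide, 95 mm tall; stands right of the rack; origin at the centre of its underside
- ink_jar: closed squat glass jar of grey ink with a black lid, 47 mm wide, 44 mm tall; stands right of the rack; origin at the centre of its underside
- small_jar: small glass jar with a yellow lid, 36 mm wide, 48 mm tall; stands right of the rack; origin at the centre of its underside
- tape_roll: roll of turquoise tape lying flat, 92 mm across, 18 mm high; right of the rack, near the bench's front edge; origin at the centre of its underside
- paint_tube: crushed blue paint tube, 92 x 32 x 17 mm, lying in front of the rack near the bench's front edge; origin at the centre of its underside
- eraser: small eraser in a blue sleeve, 38 x 16 x 11 mm, lying near the bench's front edge; origin at the centre of its underside

How it is judged:
By the outcome, as a careful person would: the job done as asked, in the order asked, and still so for the second after the job is handed in, with the robot touching nothing.
It also fails if it takes over 64 s, if anything falls off the work surface, if the arm or the gripper's body presses on something with over 40 N, if the wrist force passes 120 N, or if a joint passes its speed limit or range.

## Working session

There is one attempt and no reset: what is moved stays moved. The work goes in short steps, each a Python script; the robot and the scene stay as the last script left them, time stands still between calls to the robot, and variables do not carry over. Pictures are saved under pics/ and viewed, and the job is handed in when it is done.

```bash
ls; mkdir -p pics; python3 - <<'E'
from bench import *
import cv2,numpy as np,pickle
s=state();print(s['time'],s['ee_pos'],s['ee_rot'],s['finger_gap'])
for n in("scene","top"):
    d=get_image(n);cv2.imwrite(f"pics/{n}0.png",d["frame"]);pickle.dump(d,open(f"{n}0.pkl","wb"))
    print(d["camera_matrix"],d["view"])
E
```

```text
pics
0.0 [0.19303885 0.56774646 0.19753405] [-2.20075455e-04  1.63165610e-01  9.86598236e-01 -9.24777356e-04] 0.08790203712398147
[[458.03885797   0.         269.91829502]
 [  0.         458.03885797 214.24464697]
 [  0.           0.           1.        ]] [[ 0.73731639 -0.67534059 -0.01672227 -0.55953373]
 [ 0.42663598  0.44631027  0.78663135 -0.20023115]
 [-0.52378076 -0.58713051  0.61719647 -0.75349744]
 [ 0.          0.          0.          1.        ]]
[[529.59863212   0.         276.48152452]
 [  0.         529.59863212 206.36625352]
 [  0.           0.           1.        ]] [[ 0.00517507 -0.9998958   0.013476   -0.20881049]
 [ 0.98535266  0.00739593  0.17036854 -0.56785284]
 [-0.17045046  0.01239694  0.98528826 -1.14409405]
 [ 0.          0.          0.          1.        ]]
```

View pics/top0.png

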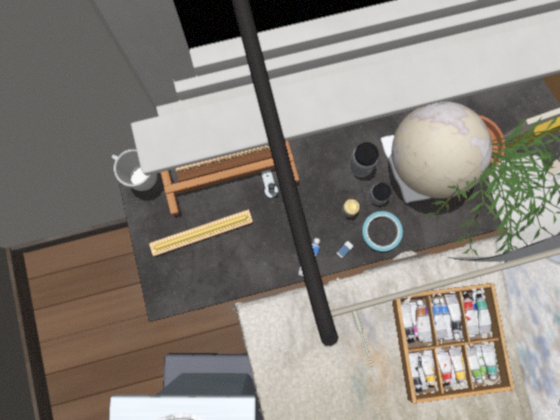

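View pics/scene0.png

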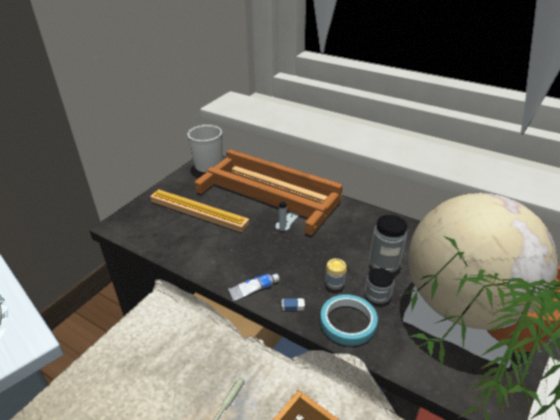

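```bash
cat > h.py <<'E'
import numpy as np,cv2,pickle
def proj(d,P):
    P=np.atleast_2d(P);c=(d["view"][:3,:3]@P.T).T+d["view"][:3,3]
    c=c*[1,-1,-1];p=(d["camera_matrix"]@c.T).T;return p[:,:2]/p[:,2:]
def ray_z(d,uv,z):
    "pixel -> world on plane z"
    uv=np.atleast_2d(uv).astype(float);K=d["camera_matrix"];R=d["view"][:3,:3];t=d["view"][:3,3]
    r=np.c_[(uv-[K[0,2],K[1,2]])/K[0,0],np.ones(len(uv))]*[1,-1,-1]
    o=-R.T@t;w=r@R;return o+w*((z-o[2])/w[:,2])[:,None]
def cloud(d):
    h,w=d["depth"].shape;u,v=np.meshgrid(np.arange(w),np.arange(h));K=d["camera_matrix"];z=d["depth"]
    c=np.stack([(u-K[0,2])/K[0,0]*z,-(v-K[1,2])/K[0,0]*z,-z],-1)
    return (c-d["view"][:3,3])@d["view"][:3,:3]
def load(n):return pickle.load(open(n,"rb"))
E
python3 - <<'E'
from h import *
t=load("top0.pkl");s=load("scene0.pkl")
for d in(t,s):
    print(proj(d,[[0,0,0],[.193,.568,.2],[.5,0,0]]).round(), -d["view"][:3,:3].T@d["view"][:3,3])
c=cloud(t)
for uv in[(200,232),(173,211),(290,150),(352,207),(385,232),(345,250),(140,260),(150,290),(270,180),(278,130)]:print(uv,c[uv[1],uv[0]].round(3),c[uv[1]-2:uv[1]+3,uv[0]-2:uv[0]+3,2].round(3).ravel()[::5])
cv2.imwrite("pics/top0c.png",cv2.resize(t["frame"][130:290,110:330],None,fx=3.6,fy=3.6,interpolation=cv2.INTER_CUBIC))
cv2.imwrite("pics/scene0c.png",cv2.resize(s["frame"][110:320,90:360],None,fx=2.9,fy=2.8,interpolation=cv2.INTER_CUBIC))
E
```

```text
[[ 180.  469.]
 [-144.  391.]
 [ 188.  239.]] [ 0.36560456 -0.19040566  1.22682063]
[[-70. 336.]
 [-76.  88.]
 [184. 208.]] [ 0.10331174 -0.73091195  0.61320739]
(200, 232) [ 0.513 -0.031  0.024] [0.02  0.023 0.024 0.024 0.024]
(173, 211) [0.56  0.031 0.028] [0.031 0.022 0.025 0.027 0.031]
(290, 150) [ 0.708 -0.236  0.027] [0.027 0.029 0.029 0.029 0.03 ]
(352, 207) [ 0.57  -0.377  0.046] [0.043 0.046 0.046 0.043 0.045]
(385, 232) [ 0.519 -0.46  -0.001] [ 0.     0.    -0.    -0.003  0.003]
(345, 250) [ 0.475 -0.363  0.014] [0.008 0.011 0.011 0.013 0.009]
(140, 260) [ 0.45   0.108 -0.   ] [-0.001 -0.002 -0.001  0.001 -0.   ]
(150, 290) [0.382 0.081 0.004] [-0.005 -0.001  0.003 -0.    -0.002]
(270, 180) [ 0.641 -0.19  -0.001] [ 0.    -0.002  0.002 -0.002 -0.004]
(278, 130) [ 0.442 -0.194  0.993] [0.995 0.995 0.995 0.994 0.994]
```

View crops.

View pics/top0c.png

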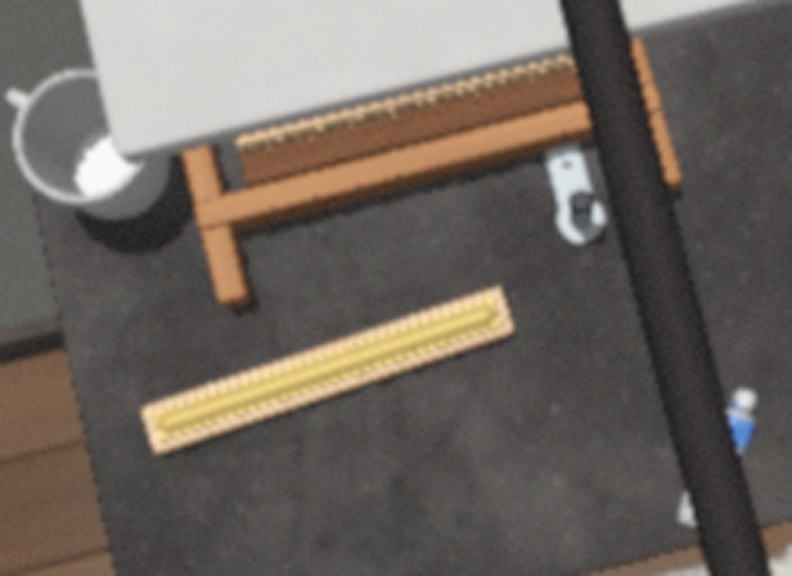

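View pics/scene0c.png

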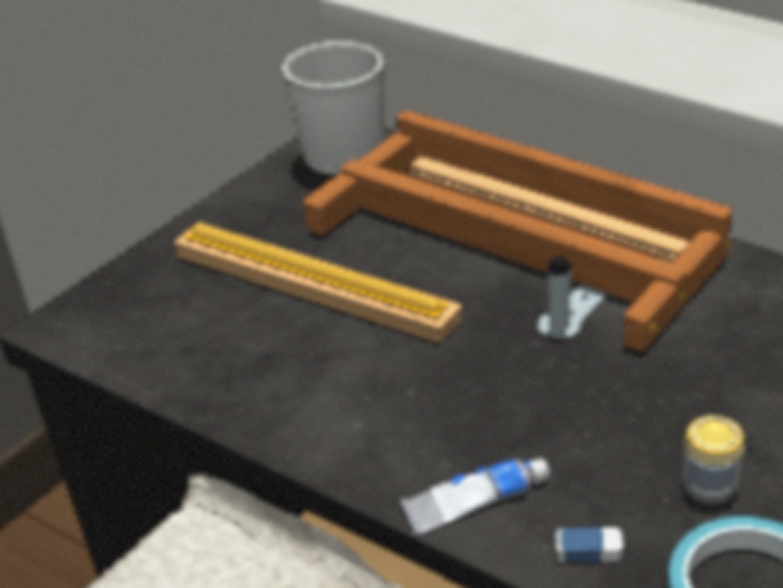

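```bash
cat > fit.py <<'E'
from h import *
from scipy.optimize import minimize
def box(x0,x1,y0,y1,z0,z1):return np.array([[x,y,z] for x in(x0,x1) for y in(y0,y1) for z in(z0,z1)])
MOULD=[box(-.015,.015,-.12,.12,0,.016),box(-.0095,.0095,-.114,.114,.016,.024)]
def T(p,P):
    x,y,a=p;c,s=np.cos(a),np.sin(a);return np.c_[x+c*P[:,0]-s*P[:,1],y+s*P[:,0]+c*P[:,1],P[:,2]]
def sil(d,p,boxes,S=4):
    h,w=d["depth"].shape;m=np.zeros((h*S,w*S),np.float32)
    for b in boxes:
        q=(proj(d,T(p,b))+.5)*S;cv2.fillConvexPoly(m,cv2.convexHull(q.round().astype(np.int32)),1)
    return cv2.resize(m,(w,h),interpolation=cv2.INTER_AREA)
def fit(ims,boxes,p0,sc=(.01,.01,.05)):
    def f(q):
        p=p0+q*sc;return sum((np.abs(sil(d,p,boxes)-m)*wt).sum() for d,m,wt in ims)/100
    r=minimize(f,np.zeros(3),method="Nelder-Mead",options=dict(initial_simplex=np.array([[0,0,0],[1,0,0],[0,1,0],[0,0,1.]])*.7,xatol=1e-3,fatol=1e-3,maxiter=300))
    return p0+r.x*sc,r.fun
def mouldmask(d):
    hsv=cv2.cvtColor(d["frame"],cv2.COLOR_BGR2HSV);h,s,v=cv2.split(hsv)
    m=((h>=9)&(h<=32)&(s>55)&(v>105)).astype(np.uint8)
    return m
E
python3 - <<'E'
from fit import *
for n in("top0","scene0"):
    d=load(n+".pkl");hsv=cv2.cvtColor(d["frame"],cv2.COLOR_BGR2HSV)
    m=mouldmask(d);cv2.imwrite(f"pics/m_{n}.png",m*255)
    if n=="top0":
        for uv in[(200,232),(155,250),(230,178),(171,195),(294,150)]:print(uv,hsv[uv[1],uv[0]])
    else:
        for uv in[(198,212),(215,220),(270,192),(220,188),(320,205)]:print(uv,hsv[uv[1],uv[0]])
t=load("top0.pkl");c=cloud(t)
# sill heights
for uv in[(170,140),(220,120),(260,110),(140,180)]:print(uv,c[uv[1],uv[0]].round(3))
E
```

```text
(200, 232) [ 22 110 238]
(155, 250) [ 22 108 234]
(230, 178) [ 11 124  76]
(171, 195) [ 13 121 198]
(294, 150) [15 12 87]
(198, 212) [ 16 120 196]
(215, 220) [ 16 111 110]
(270, 192) [ 13 164 123]
(220, 188) [15 11 46]
(320, 205) [ 13 162 195]
(170, 140) [0.683 0.015 0.179]
(220, 120) [ 0.726 -0.086  0.18 ]
(260, 110) [ 0.451 -0.185  0.993]
(140, 180) [0.637 0.115 0.008]
```

View pics/m_top0.png

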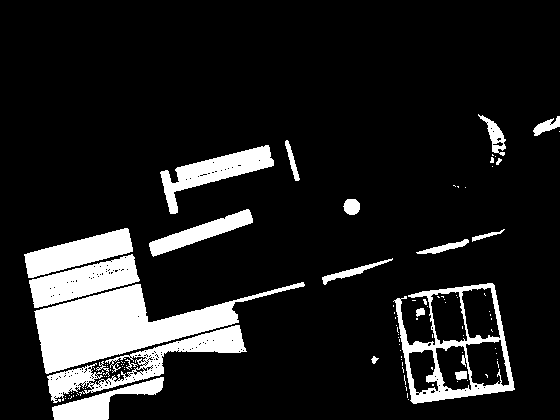

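View pics/m_scene0.png

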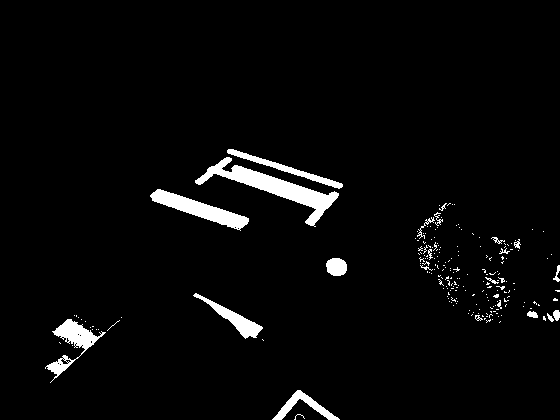

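```bash
cat >> fit.py <<'E'
RACK=[box(0,.018,-.153,.153,0,.036),box(.078,.094,-.153,.153,0,.046),box(-.048,.078,.135,.153,0,.030),box(-.048,.078,-.153,-.135,0,.030)]
def fitmould(dl,p0,pad=25):
    ims=[]
    for d in dl:
        m=mouldmask(d).astype(np.float32);roi=cv2.dilate(sil(d,p0,MOULD),np.ones((pad,pad)))>0
        ims.append((d,m,roi.astype(np.float32)))
    return fit(ims,MOULD,np.array(p0,float))
E
python3 - <<'E'
from fit import *
t=load("top0.pkl");s=load("scene0.pkl")
p0=np.array([.513,-.031,.25])
for dl in([t],[s],[t,s]):print("mould",*fitmould(dl,p0))
# rough rack edges from top pixels (z known)
print(ray_z(t,[(110+210/3.6,130+225/3.6),(110+590/3.6,130+130/3.6)],.036), ray_z(t,[(110+240/3.6,130+300/3.6)],0.03),ray_z(t,[(110+583/3.6,130+195/3.6)],0.06))
E
```

```text
mould [ 0.51502841 -0.0313144   0.33659905] 0.9543750286102295
mould [ 0.5152355  -0.03087685  0.32284924] 2.000624895095825
mould [ 0.51508269 -0.03121841  0.34202525] 2.9987499713897705
[[ 0.60192459  0.04202866  0.036     ]
 [ 0.66602999 -0.19890426  0.036     ]] [[0.55480066 0.0222977  0.03      ]] [[ 0.61812118 -0.19460509  0.06      ]]
```

```bash
cat > fr.py <<'E'
from fit import *
t=load("top0.pkl");s=load("scene0.pkl")
def rmask(d):
    h,sa,v=cv2.split(cv2.cvtColor(d["frame"],cv2.COLOR_BGR2HSV));return ((h>=3)&(h<=32)&(sa>70)&(v>35)).astype(np.float32)
p0=np.array([.638,-.078,.26])
POST=[box(-.058,-.042,-.093,-.077,0,.06)]
ims=[]
for n,d in(("t",t),("s",s)):
    roi=(cv2.dilate(sil(d,p0,RACK),np.ones((21,21)))>0).astype(np.float32)
    c=cloud(d);occ=cv2.dilate((c[...,2]>.1).astype(np.uint8),np.ones((7,7)));roi[occ>0]=0
    rear=sil(d,p0,[box(.024,.072,-.128,.128,0,.03)]);roi[rear>0]=0
    roi[cv2.dilate(sil(d,p0,POST),np.ones((9,9)))>0]=0
    m=rmask(d);pm=cv2.dilate(sil(d,[.515,-.031,.337],MOULD),np.ones((7,7)));roi[pm>0]=0
    ims.append((d,m,roi));cv2.imwrite(f"pics/r_{n}.png",np.dstack([m*255,roi*128,sil(d,p0,RACK)*255]).astype(np.uint8))
RR=RACK
for I in(ims[:1],ims[1:],ims):
    p,f=fit(I,RR,p0);p,f=fit(I,RR,p,(.004,.004,.02));print(p,f)
    if len(I)==2:
        for n,(d,m,r) in zip("ts",ims):
            f=d["frame"].copy();f=cv2.resize(f,None,fx=4,fy=4,interpolation=cv2.INTER_CUBIC)
            for b in RACK+POST:
                cv2.polylines(f,[((cv2.convexHull(proj(d,T(p,b)).astype(np.float32))+.5)*4).round().astype(np.int32)],True,(0,255,0),1)
            pm,_=fitmould([t,s],[.515,-.031,.337])
            for b in MOULD:cv2.polylines(f,[((cv2.convexHull(proj(d,T(pm,b)).astype(np.float32))+.5)*4).round().astype(np.int32)],True,(255,255,0),1)
            x0,y0=((140,130) if n=="t" else (145,140));f=f[y0*4:y0*4+520,x0*4:x0*4+800];cv2.imwrite(f"pics/ov_{n}.png",f)
E
python3 fr.py
```

```text
[ 0.64212715 -0.09630814  0.28102332] 0.4925000071525574
[ 0.6416986  -0.09829715  0.27087288] 1.1950000524520874
[ 0.64217415 -0.09762528  0.27137648] 1.8925000429153442
```

View pics/ov_t.png

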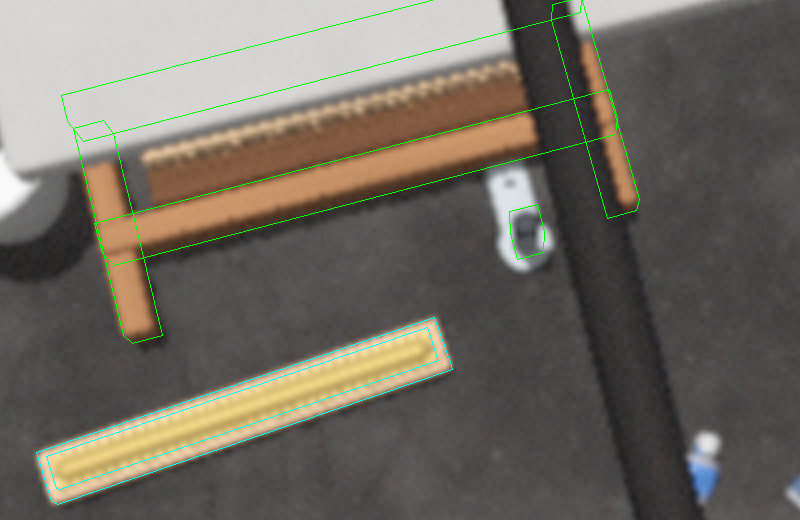

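View pics/ov_s.png

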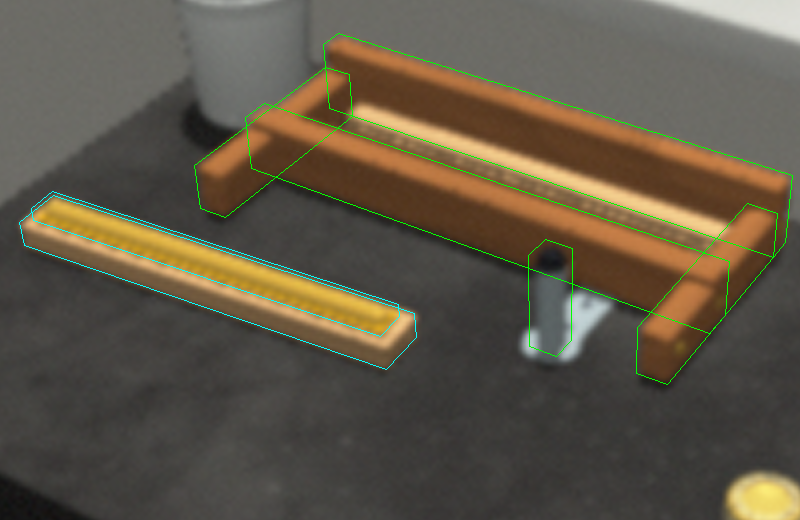

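```bash
cat > g.py <<'E'
from fit import *
from bench import *
RK=np.array([.6420,-.0972,.274])
def w2r(p):
    d=np.array(p[:2])-RK[:2];c,s=np.cos(RK[2]),np.sin(RK[2])
    return np.array([c*d[0]+s*d[1],-s*d[0]+c*d[1],p[2]-RK[2]])
def r2w(p):
    c,s=np.cos(RK[2]),np.sin(RK[2]);return np.array([RK[0]+c*p[0]-s*p[1],RK[1]+s*p[0]+c*p[1],p[2]+RK[2]])
def loc(p,x,y):  # point (x,y) in frame of pose p
    c,s=np.cos(p[2]),np.sin(p[2]);return np.array([p[0]+c*x-s*y,p[1]+s*x+c*y])
def Q(a):return [0.,-np.sin(a/2),np.cos(a/2),0.]
ZP=.014
def look(tag,p0,cams=("top","scene"),pad=25):
    dl=[get_image(n) for n in cams]
    for n,d in zip(cams,dl):
        pickle.dump(d,open(f"{n}_{tag}.pkl","wb"));cv2.imwrite(f"pics/{n}_{tag}.png",d["frame"])
    r=[];
    for n,d in zip(cams,dl):
        p,f=fitmould([d],p0,pad);r.append(p);print(n,"world",p.round(4),"rack",(w2r(p)*[1e3,1e3,57.3]).round(1),round(f,2))
    return r
def st(m=""):
    s=state();print(m,"t",round(s["time"],2),"ee",np.round(s["ee_pos"],4),"F",np.round(s["ft_force"],1))
E
python3 - <<'E'
from g import *
t=load("top0.pkl");c=cloud(t)
m=(c[...,2]>.16)&(c[...,2]<.2)&(c[...,1]<.1)&(c[...,1]>-.2)
P=c[m];R=np.array([w2r([*p[:2],0]) for p in P]);print("sill rack x min",np.percentile(R[:,0],[1,5]))
M0=np.array([.5151,-.0312,.337]);print(w2r(M0))
tgt=r2w([-.075,.095,np.radians(15)])
for M in(M0,tgt):
    xy=loc(M,-.030,0);q=inverse_kinematics([*xy,ZP],Q(M[2]));print(M,xy,np.hypot(*xy),q)
    e=loc(M,0,.14);print(e,inverse_kinematics([*e,ZP],Q(M[2])))
E
```

```text
sill rack x min [0.01388902 0.01685915]
[-0.10430759  0.09787511  0.063     ]
[ 0.5151 -0.0312  0.337 ] [ 0.48678747 -0.04111972] 0.4885211108413628 [-1.53925669e-01 -1.68987343e-01  1.81236966e+00 -4.44089210e-16
  1.49821033e+00 -2.06172200e+00]
[0.46880797 0.10092512] [ 1.41084512e-01 -1.94704632e-01  1.83493754e+00 -4.44089210e-16
  1.50135975e+00 -1.76671182e+00]
[ 0.54409226 -0.02603768  0.53579939] [ 0.51829644 -0.04135354] 0.5199435697555519 [-1.45057167e-01 -8.09687220e-02  1.73178846e+00 -4.44089210e-16
  1.49077291e+00 -2.25165288e+00]
[0.47261827 0.09434283] [ 1.26421163e-01 -1.87814949e-01  1.82893452e+00 -4.44089210e-16
  1.50047308e+00 -1.98017455e+00]
```

```bash
python3 - <<'E'
from g import *
t=load("top0.pkl");s=load("scene0.pkl")
for uv in[(144,172),(200,160),(270,144),(288,136)]:
    p=ray_z(t,[uv],.18)[0];print(p.round(3),w2r([*p[:2],0]).round(4))
c=cloud(t);print(c[120:175:5,200].round(3))
M=np.array([.5151,-.0312,.337]);xy=loc(M,-.035,0)
move_to([*xy,.16],Q(M[2]));st()
d=get_image("wrist");pickle.dump(d,open("w1.pkl","wb"));cv2.imwrite("pics/w1.png",d["frame"])
E
```

```text
[0.615 0.065 0.18 ] [ 0.018   0.1631 -0.274 ]
[ 0.641 -0.048  0.18 ] [ 0.0126  0.048  -0.274 ]
[ 0.676 -0.19   0.18 ] [ 0.0079 -0.0982 -0.274 ]
[ 0.694 -0.226  0.18 ] [ 0.0146 -0.1384 -0.274 ]
[[ 0.727 -0.045  0.178]
 [ 0.715 -0.045  0.18 ]
 [ 0.705 -0.046  0.179]
 [ 0.694 -0.046  0.179]
 [ 0.684 -0.046  0.177]
 [ 0.673 -0.046  0.178]
 [ 0.662 -0.047  0.181]
 [ 0.653 -0.047  0.176]
 [ 0.643 -0.047  0.173]
 [ 0.673 -0.025  0.014]
 [ 0.659 -0.026  0.02 ]]
 t 2.51 ee [ 0.4822 -0.0422  0.1601] F [0.7 0.1 0.2]
```

View pics/w1.png

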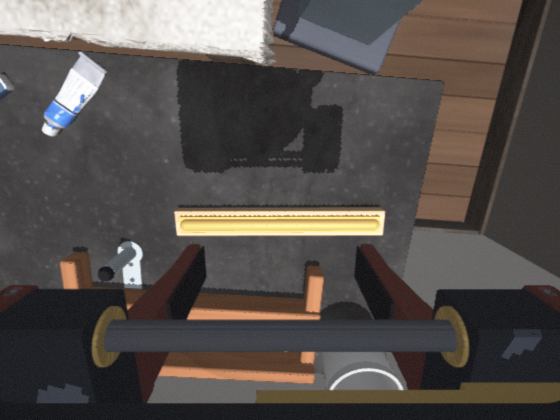

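```bash
python3 - <<'E'
from g import *
d=load("w1.pkl");M=np.array([.5151,-.0312,.337])
print(fitmould([d],M,31));print(-d["view"][:3,:3].T@d["view"][:3,3])
p,_=fitmould([d],M,31);f=d["frame"].copy()
for b in MOULD:cv2.polylines(f,[cv2.convexHull(proj(d,T(p,b)).astype(np.float32)).round().astype(np.int32)],True,(255,255,0),1)
for b in RACK+[box(-.058,-.042,-.093,-.077,0,.06)]:cv2.polylines(f,[cv2.convexHull(proj(d,T(RK,b)).astype(np.float32)).round().astype(np.int32)],True,(0,255,0),1)
cv2.imwrite("pics/w1o.png",f)
E
```

```text
(array([ 0.51610227, -0.032013  ,  0.34138794]), np.float64(12.170624732971191))
[ 0.40846477 -0.06876305  0.34504698]
```

View pics/w1o.png

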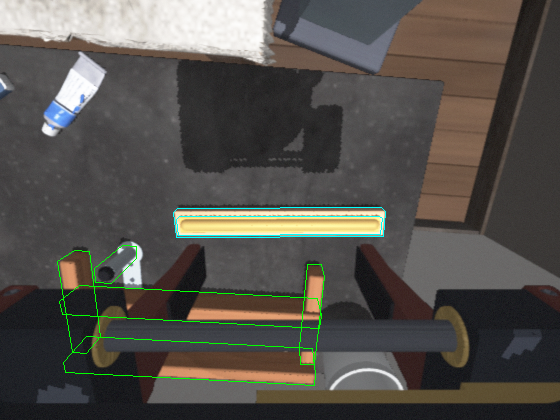

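```bash
python3 - <<'E'
from g import *
M0=np.array([.5155,-.0315,.340]);M1=r2w([-.075,.096,np.radians(15)])
move_l([*loc(M0,-.038,0),ZP],.15,Q(M0[2]));st()
move_l([*loc(M0,-.026,0),ZP],.06);st()
N=3
for i in range(1,N+1):
    M=M0+(M1-M0)*i/N;move_l([*loc(M,-.025,0),ZP],.05,Q(M[2]));st(i)
move_l([*loc(M1,-.045,0),ZP],.1)
print(M1)
look("a",M1)
d=get_image("wrist");cv2.imwrite("pics/w2.png",d["frame"]);print(fitmould([d],M1,31))
st()
E
```

```text
t 3.68 ee [ 0.4804 -0.0443  0.0151] F [-0.3 -0.7  0. ]
 t 4.03 ee [ 0.4915 -0.04    0.0143] F [-0.3  0.1 -0.6]
1 t 4.4 ee [ 0.5018 -0.0392  0.0139] F [ 0.1 -0.1  0.5]
2 t 4.75 ee [ 0.5118 -0.0386  0.0139] F [-1.4  0.2  0. ]
3 t 5.11 ee [ 0.522  -0.0379  0.0139] F [-0.4 -0.   0.4]
[ 0.54382168 -0.02507499  0.53579939]
top world [ 0.5342 -0.0144  0.5527] rack [-81.4 108.9  16. ] 14.61
scene world [ 0.5148 -0.0317  0.3318] rack [-104.8   97.5    3.3] 2.93
(array([ 0.42871057, -0.03129721,  0.92468828]), np.float64(30.940000534057617))
 t 5.61 ee [ 0.5054 -0.0479  0.0141] F [-0.3  0.9  0. ]
```

View pics/scene_a.png

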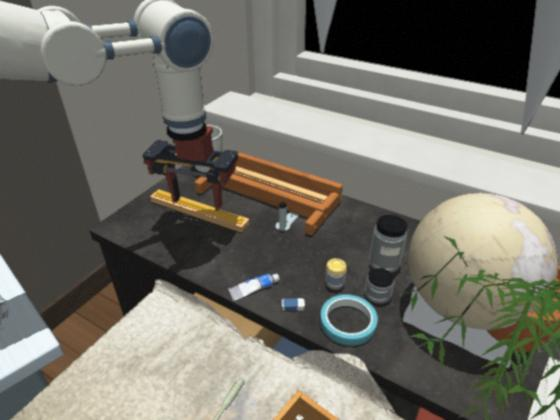

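View pics/w2.png

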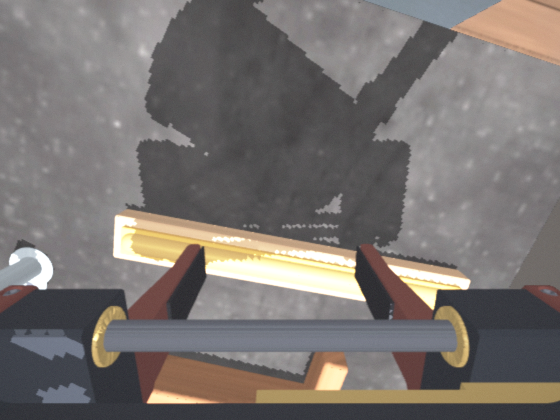

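View pics/top_a.png

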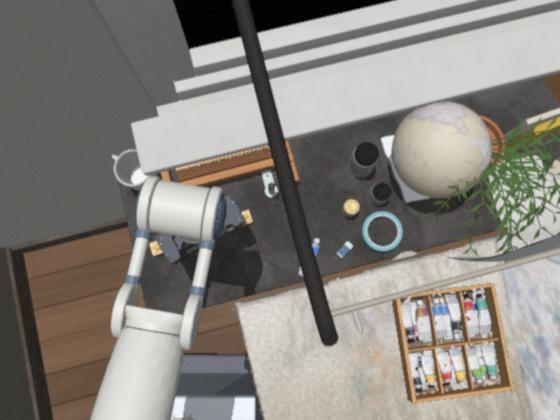

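```bash
python3 - <<'E'
from g import *
d=get_image("wrist");pickle.dump(d,open("w2.pkl","wb"))
print(state()["ee_pos"],state()["ee_rot"],state()["finger_gap"])
print(ray_z(d,[(195,250),(365,250)],.006).round(4))
c=cloud(d)
for uv in[(115,215),(190,255),(202,250),(240,250),(375,250),(280,200),(300,160)]:print(uv,c[uv[1],uv[0]].round(4))
s=load("scene_a.pkl");c=cloud(s)
for uv in[(176,201),(218,207),(160,200),(235,222)]:print(uv,c[uv[1],uv[0]].round(4))
for M in([.5151,-.0312,.337],):print(fitmould([d],M,31))
pe=np.array([.5054,-.0479,.006]);print("proj tips",proj(d,[[*loc([.5054,-.0479,.536],0,.05),.006],[*loc([.5054,-.0479,.536],0,-.05),.006]]))
E
```

```text
[ 0.50538893 -0.04785482  0.01407766] [ 1.35822737e-04 -2.64685442e-01  9.64334796e-01  2.01463734e-05] 0.08754634809698295
[[ 0.542  -0.0952  0.006 ]
 [ 0.4821  0.0057  0.006 ]]
(115, 215) [ 0.5412 -0.1492  0.0151]
(190, 255) [ 0.5209 -0.0947  0.0526]
(202, 250) [ 0.5213 -0.0906  0.0408]
(240, 250) [ 0.5203 -0.0699  0.0188]
(375, 250) [ 0.4702 -0.0091  0.0459]
(280, 200) [ 0.4831 -0.0619 -0.0017]
(300, 160) [ 0.453  -0.0646 -0.0011]
(176, 201) [ 0.4755 -0.0168  0.0417]
(218, 207) [ 0.5262 -0.0963  0.0428]
(160, 200) [0.4702 0.0465 0.0135]
(235, 222) [ 0.5405 -0.1316  0.0156]
(array([ 0.51404834, -0.02985395,  0.33253548]), np.float64(98.88999938964844))
proj tips [[354.1835066  240.14263826]
 [207.85585306 240.22834496]]
```

```bash
python3 - <<'E'
from g import *
d=load("w2.pkl");s=load("scene_a.pkl")
a=cv2.resize(d["frame"][190:320,90:480],(780,260),interpolation=cv2.INTER_CUBIC)
b=cv2.resize(s["frame"][130:240,130:270],(420,330),interpolation=cv2.INTER_CUBIC)
o=np.zeros((600,780,3),np.uint8);o[:260]=a;o[265:595,:420]=b;cv2.imwrite("pics/z1.png",o)
c=cloud(d)
for u,v in[(205,243),(203,247),(200,250),(198,255),(190,265),(357,243),(360,248),(364,254),(372,262)]:print(u,v,c[v,u].round(3))
E
```

```text
205 243 [ 0.528 -0.091  0.018]
203 247 [ 0.52  -0.091  0.039]
200 250 [ 0.52  -0.092  0.043]
198 255 [ 0.521 -0.091  0.049]
190 265 [ 0.52  -0.092  0.062]
357 243 [ 0.482  0.001 -0.001]
360 248 [ 0.475 -0.014  0.04 ]
364 254 [ 0.475 -0.014  0.049]
372 262 [ 0.473 -0.014  0.06 ]
```

View pics/z1.png

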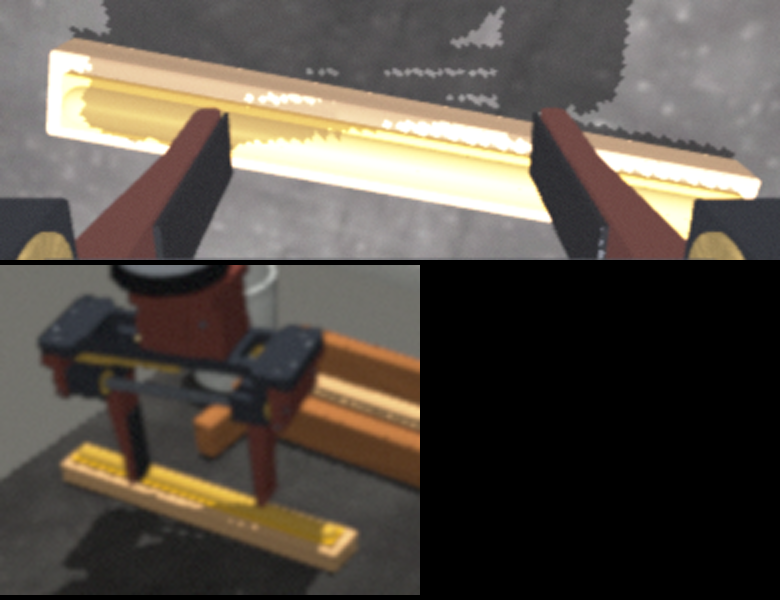

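```bash
python3 - <<'E'
import bench
print([a for a in dir(bench) if a[0]!='_'])
print(getattr(bench,'tcp_to_tips',None)); s=bench.state();print({k:(v if np_ok else v) for k,v in s.items() for np_ok in [1]})
E
```

```text
['IKError', 'close', 'get_image', 'gripper_open', 'hold', 'inverse_kinematics', 'job_done', 'move_l', 'move_to', 'movej', 'state', 'tcp_to_tips']
0.008
{'time': 5.6583, 'joint_pos': array([-1.61543499e-01, -1.15360578e-01,  1.76375200e+00,  1.50187174e-04,
        1.49297103e+00, -2.26810692e+00]), 'dq': array([ 8.64511639e-04,  4.70616042e-03, -4.14936750e-04, -1.83928650e-03,
       -6.14233900e-04, -1.52286057e-05]), 'joint_torque': array([-7.05297966e-02, -3.45780265e+01, -3.94339657e+01, -6.08102465e-02,
        4.84795275e-02,  6.12120086e-03]), 'ee_pos': array([ 0.50538893, -0.04785482,  0.01407766]), 'ee_rot': array([ 1.35822737e-04, -2.64685442e-01,  9.64334796e-01,  2.01463734e-05]), 'ft_force': array([-0.67738177, -0.49218009, -0.2193278 ]), 'moment': array([ 0.07010958,  0.02627178, -0.05329653]), 'finger_gap': 0.08754634809698295}
```

```bash
python3 - <<'E'
from g import *
M0=np.array([.5155,-.0315,.340])
p=state()["ee_pos"]
move_l([*p[:2],.05],.15)
move_l([*loc(M0,-.065,0),.05],.2,Q(M0[2]))
z=.014
move_l([*loc(M0,-.065,0),z],.1);st()
d=get_image("scene");cv2.imwrite("pics/s2.png",cv2.resize(d["frame"][120:260,120:280],None,fx=4,fy=4,interpolation=cv2.INTER_CUBIC))
f0=state()["ft_force"][2]
while z>-.03:
    z-=.004
    try: move_l([*loc(M0,-.065,0),z],.04)
    except IKError as e: print(e);break
    st(round(z,3))
    if abs(state()["ft_force"][2]-f0)>4:break
d=get_image("scene");cv2.imwrite("pics/s3.png",cv2.resize(d["frame"][120:260,120:280],None,fx=4,fy=4,interpolation=cv2.INTER_CUBIC))
E
```

```text
t 6.97 ee [ 0.4542 -0.0531  0.0136] F [0.3 0.3 0.2]
0.01 t 7.27 ee [ 0.4544 -0.0532  0.0102] F [-0.8  0.5 -0.6]
0.006 t 7.52 ee [ 0.454  -0.0532  0.0057] F [ 0.2  1.3 -0.3]
0.002 t 7.77 ee [ 0.454  -0.0531  0.0016] F [-0.2  0.3 -0.4]
-0.002 t 8.02 ee [ 0.454  -0.0531 -0.0024] F [1.  0.1 0.3]
-0.006 t 8.27 ee [ 0.454  -0.0531 -0.0064] F [-0.5  0.5  1. ]
-0.01 t 8.52 ee [ 0.454  -0.0531 -0.0104] F [0.9 0.1 0.7]
-0.014 t 8.77 ee [ 0.454  -0.0531 -0.0143] F [-0.  -0.3  0.4]
-0.018 t 9.02 ee [ 0.454  -0.0531 -0.0184] F [ 0.1 -0.4  0.1]
-0.022 t 9.27 ee [ 0.454  -0.0531 -0.0224] F [ 0.1 -0.1  0.1]
-0.026 t 9.52 ee [ 0.4549 -0.0533 -0.0237] F [-5.8  0.3 12.6]
```

View pics/s2.png

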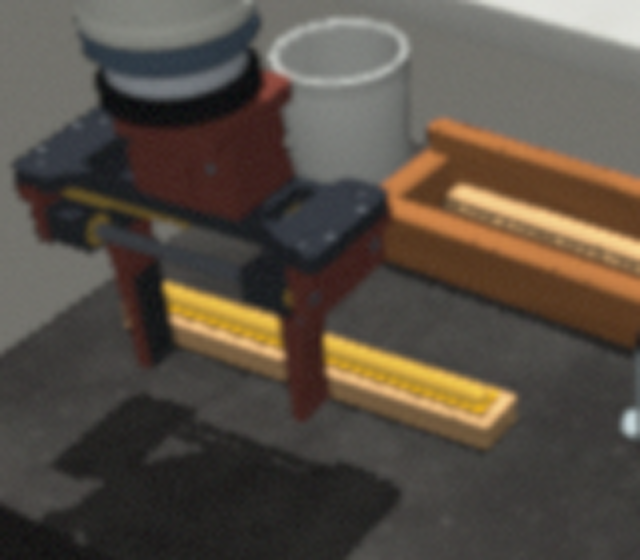

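View pics/s3.png

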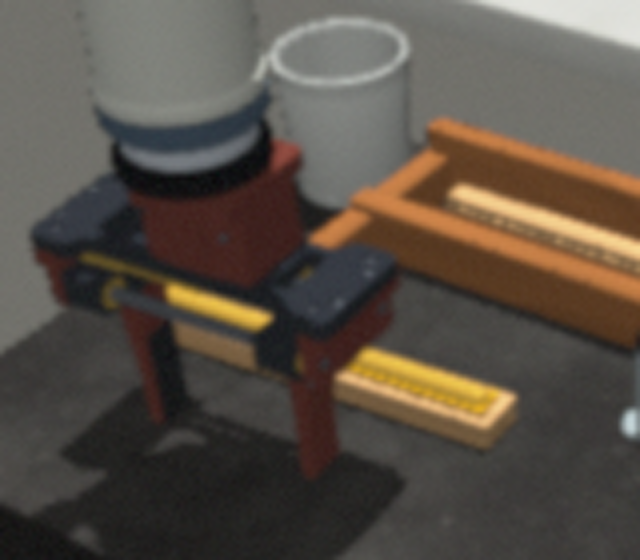

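```bash
python3 - <<'E'
from g import *
p=state()["ee_pos"];move_l([*p[:2],-.018],.05);st()
M0=[.5155,-.0315,.340]
dw=get_image("wrist");ds=get_image("scene")
pickle.dump(dw,open("w3.pkl","wb"));pickle.dump(ds,open("s3.pkl","wb"));cv2.imwrite("pics/w3.png",dw["frame"])
pe=state()["ee_pos"]
for d in(dw,ds):
    c=cloud(d).reshape(-1,3);c=c[(d["depth"].ravel()>0)]
    dd=c[:,:2]-pe[:2];cc,s=np.cos(.34),np.sin(.34)
    L=np.c_[cc*dd[:,0]+s*dd[:,1],-s*dd[:,0]+cc*dd[:,1],c[:,2]]
    for z0 in np.arange(.008,.16,.01):
        m=(L[:,2]>z0)&(L[:,2]<z0+.01)&(abs(L[:,0])<.12)&(abs(L[:,1])<.14)&((L[:,0]<.03)|(z0>.035))
        if m.sum()>5:q=L[m];print(round(z0,3),m.sum(),"x",np.percentile(q[:,0],[1,50,99]).round(3),"y",np.percentile(q[:,1],[1,99]).round(3))
E
```

```text
t 9.88 ee [ 0.4552 -0.0533 -0.0178] F [-0.2 -0.2  0.2]
0.008 593 x [-0.011 -0.007  0.011] y [-0.053  0.051]
0.018 708 x [-0.011 -0.007  0.011] y [-0.053  0.051]
0.028 835 x [-0.011 -0.007  0.011] y [-0.053  0.051]
0.038 1074 x [-0.011 -0.008  0.011] y [-0.055  0.053]
0.048 1217 x [-0.011 -0.009  0.007] y [-0.056  0.054]
0.058 1397 x [-0.011 -0.01   0.012] y [-0.057  0.055]
0.068 1076 x [-0.011 -0.01   0.013] y [-0.057  0.055]
0.078 1324 x [-0.031  0.003  0.014] y [-0.078  0.077]
0.088 6808 x [-0.033 -0.031  0.007] y [-0.079  0.077]
0.098 19797 x [-0.033 -0.026 -0.006] y [-0.068  0.066]
0.108 16075 x [-0.032 -0.02  -0.012] y [-0.067  0.064]
0.118 9203 x [-0.023 -0.022 -0.021] y [-0.056  0.055]
0.008 74 x [-0.012 -0.004  0.011] y [-0.055  0.051]
0.018 81 x [-0.013 -0.006  0.01 ] y [-0.055  0.051]
0.028 75 x [-0.012 -0.006  0.008] y [-0.055  0.051]
0.038 81 x [-0.013 -0.007  0.01 ] y [-0.057  0.054]
0.048 83 x [-0.013 -0.009  0.009] y [-0.058  0.055]
0.058 70 x [-0.014 -0.01   0.008] y [-0.058  0.055]
0.068 31 x [-0.013 -0.011  0.01 ] y [-0.054  0.057]
0.078 50 x [-0.033  0.002  0.029] y [-0.082  0.061]
0.088 251 x [-0.035 -0.028  0.031] y [-0.083  0.077]
0.098 362 x [-0.035 -0.028  0.026] y [-0.085  0.077]
0.108 294 x [-0.034 -0.022  0.029] y [-0.089  0.085]
0.118 966 x [-0.034 -0.015  0.03 ] y [-0.09   0.087]
0.128 313 x [-0.031 -0.019  0.024] y [-0.088  0.083]
0.138 167 x [-0.025 -0.02   0.018] y [-0.043  0.015]
0.148 153 x [-0.025 -0.019  0.017] y [-0.042  0.014]
0.158 120 x [-0.034 -0.013  0.021] y [-0.043  0.011]
```

View pics/w3.png

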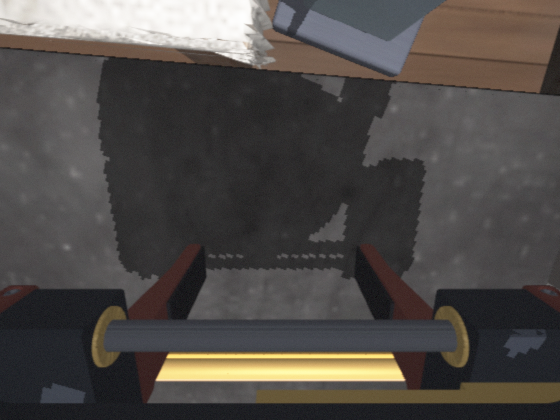

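```bash
sed -i 's/^ZP=.*/ZP=-.0175/' g.py; python3 - <<'E'
from g import *
M0=np.array([.5155,-.0315,.340]);M1=r2w([-.075,.096,np.radians(15)])
move_l([*loc(M0,-.027,0),ZP],.08);st()
N=3
for i in range(1,N+1):
    M=M0+(M1-M0)*i/N;move_l([*loc(M,-.025,0),ZP],.05,Q(M[2]));st(i)
move_l([*loc(M1,-.05,0),ZP],.12)
move_l([*loc(M1,-.05,0),.09],.25)
print(M1)
look("a",M1)
d=get_image("wrist");pickle.dump(d,open("w4.pkl","wb"));cv2.imwrite("pics/w4.png",d["frame"]);print(fitmould([d],M1,31))
st()
E
```

```text
t 10.59 ee [ 0.4898 -0.0404 -0.0179] F [-0.1  0.1 -0. ]
1 t 10.98 ee [ 0.5018 -0.0393 -0.0175] F [-1.1 -0.1 -0.5]
2 t 11.33 ee [ 0.512  -0.0386 -0.0175] F [-0.5  0.5  0.2]
3 t 11.69 ee [ 0.5222 -0.0378 -0.0175] F [-0.4 -0.4  0. ]
[ 0.54382168 -0.02507499  0.53579939]
top world [ 0.5478 -0.0331  0.5714] rack [-73.3  87.2  17. ] 13.34
scene world [ 0.5452 -0.0226  0.5338] rack [-73.   98.   14.9] 2.15
(array([ 0.54574347, -0.02414694,  0.54175932]), np.float64(47.20687484741211))
 t 12.78 ee [ 0.4996 -0.0503  0.0873] F [-0.1  0.2 -0.7]
```

View pics/w4.png

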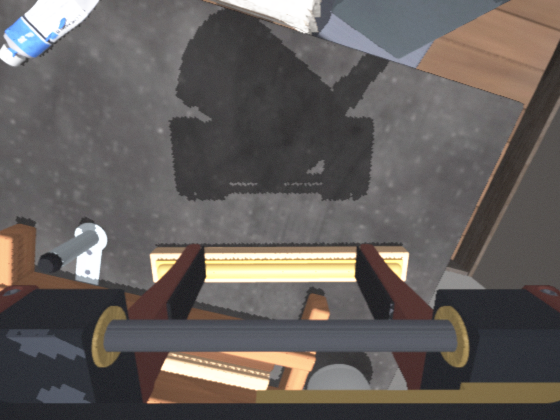

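View pics/scene_a.png

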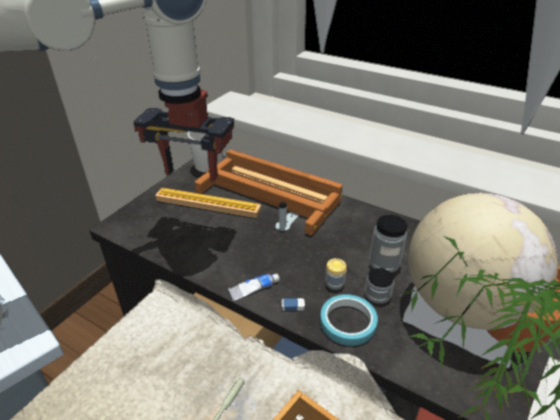

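```bash
python3 - <<'E'
from g import *
M=np.array([.5455,-.0232,.537])
move_l([*loc(M,0,.155),.06],.3,Q(M[2]));close();st()
print(state()["finger_gap"])
move_l([*loc(M,0,.150),ZP],.2);st()
look("b",M)
E
```

```text
t 14.83 ee [0.4662 0.11   0.06  ] F [-0.4  0.1  0.6]
0.0007532383366830226
 t 15.38 ee [ 0.4689  0.1057 -0.0171] F [ 0.3  0.4 -0.2]
top world [ 0.5472 -0.0254  0.5362] rack [-71.8  94.8  15. ] 3.95
scene world [ 0.546  -0.0235  0.5429] rack [-72.4  96.9  15.4] 2.81
```

```bash
python3 - <<'E'
from g import *
s=load("scene_b.pkl");t=load("top_b.pkl")
o=np.hstack([cv2.resize(s["frame"][120:240,120:280],(560,420),interpolation=cv2.INTER_CUBIC)]);cv2.imwrite("pics/sb.png",o)
M=np.array([.5455,-.0232,.537]);pe=loc(M,0,.15)
c=cloud(s).reshape(-1,3);dd=c[:,:2]-pe;cc,sn=np.cos(M[2]),np.sin(M[2])
L=np.c_[cc*dd[:,0]+sn*dd[:,1],-sn*dd[:,0]+cc*dd[:,1],c[:,2]]
for z0 in(.01,.02,.03,.05):
    m=(L[:,2]>z0)&(L[:,2]<z0+.01)&(abs(L[:,0])<.03)&(abs(L[:,1])<.025);q=L[m];print(z0,m.sum(),np.percentile(q,[2,98],axis=0).round(3))
E
```

```text
0.01 48 [[-0.013 -0.012  0.011]
 [ 0.011  0.006  0.019]]
0.02 47 [[-0.012 -0.011  0.02 ]
 [ 0.009  0.007  0.03 ]]
0.03 43 [[-0.013 -0.012  0.03 ]
 [ 0.009  0.007  0.04 ]]
0.05 48 [[-0.012 -0.014  0.05 ]
 [ 0.01   0.011  0.059]]
```

View pics/sb.png

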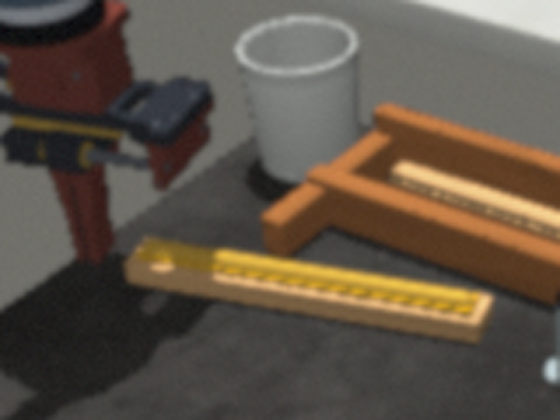

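```bash
python3 - <<'E'
from g import *
M=np.array([.546,-.0238,.539])
move_l([*loc(M,0,.131),ZP],.08,Q(M[2]))
move_l([*loc(M,0,.129-.055),ZP],.06);st()
move_l([*loc(M,0,.129-.050),ZP],.06)
M2=np.array([*loc(M,0,-.055),M[2]])
look("c",M2);st()
d=get_image("wrist");pickle.dump(d,open("w5.pkl","wb"));cv2.imwrite("pics/w5.png",d["frame"]);print(fitmould([d],M2,31))
E
```

```text
t 16.98 ee [ 0.5081  0.0397 -0.0174] F [ 0.9  0.6 -0.9]
top world [ 0.5763 -0.0752  0.536 ] rack [-57.3  39.   15. ] 7.39
scene world [ 0.572  -0.0679  0.541 ] rack [-59.5  47.2  15.3] 5.18
 t 17.32 ee [ 0.5054  0.0442 -0.0174] F [0.9 0.  0.1]
(array([ 0.57380271, -0.07298709,  0.54126792]), np.float64(70.07250213623047))
```

View pics/scene_c.png

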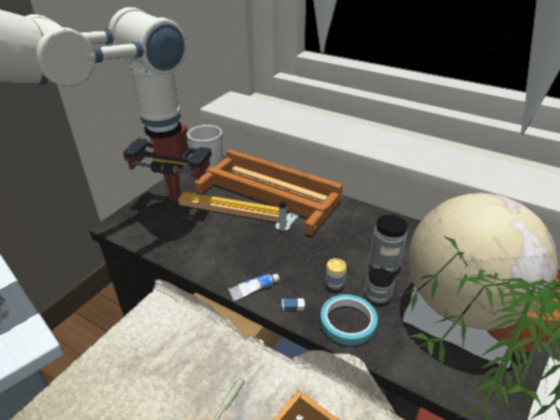

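View pics/w5.png

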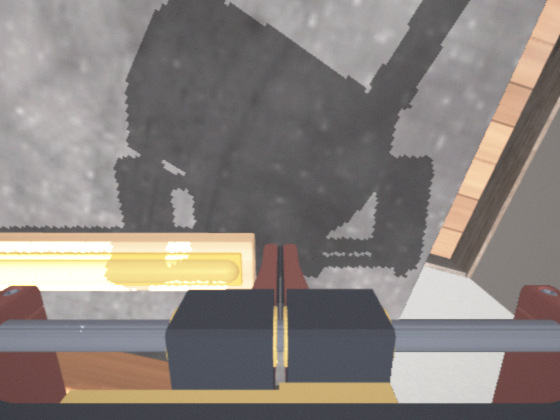

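```bash
python3 - <<'E'
from g import *
s=load("scene_c.pkl");t=load("top_c.pkl");f=cv2.resize(s["frame"][180:250,170:340],(800,330),interpolation=cv2.INTER_CUBIC)
g=cv2.resize(t["frame"][130:250,130:310],(400,267),interpolation=cv2.INTER_CUBIC)
o=np.zeros((600,800,3),np.uint8);o[:330]=f;o[332:599,:400]=g;cv2.imwrite("pics/sc.png",o)
E
```

```text
(no output)
```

View pics/sc.png

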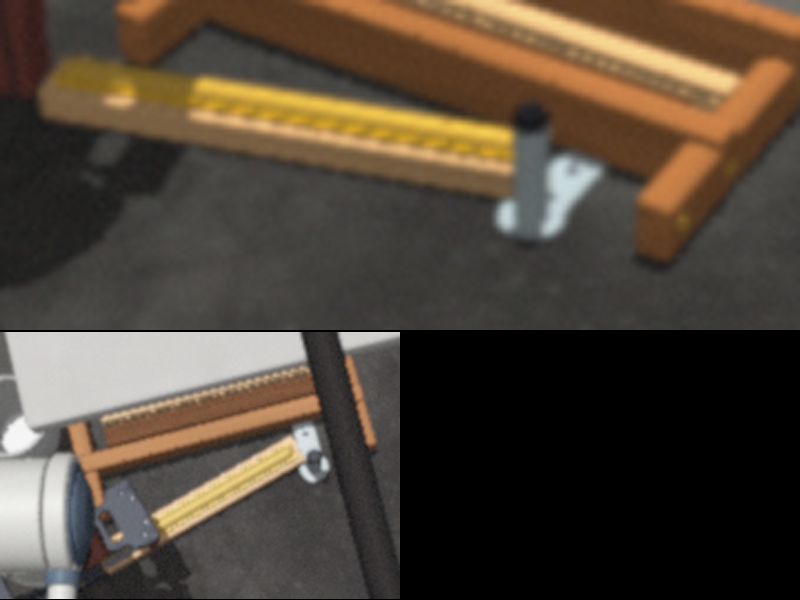

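```bash
python3 - <<'E'
from g import *
M=np.array([.546,-.0238,.539])
move_l([*loc(M,0,.129-.055),ZP],.08)
move_l([*loc(M,0,.129-.095),ZP],.05);st()
M2=np.array([*loc(M,0,-.094),M[2]])
move_l([*loc(M,0,.129-.090),ZP],.08)
look("d",M2);st()
s=load("scene_d.pkl");t=load("top_d.pkl");f=cv2.resize(s["frame"][180:250,170:340],(800,330),interpolation=cv2.INTER_CUBIC)
g=cv2.resize(t["frame"][130:250,130:310],(400,267),interpolation=cv2.INTER_CUBIC)
o=np.zeros((600,800,3),np.uint8);o[:330]=f;o[332:599,:400]=g;cv2.imwrite("pics/sd.png",o)
E
```

```text
t 18.57 ee [ 0.5286  0.0052 -0.0175] F [0.  0.  0.4]
top world [ 0.5969 -0.1095  0.5397] rack [-46.7   0.3  15.2] 9.37
scene world [ 0.5958 -0.1099  0.5519] rack [-47.9   0.2  15.9] 8.2
 t 18.93 ee [ 0.526   0.0099 -0.0174] F [-0.6  0.4  0.6]
```

View pics/sd.png

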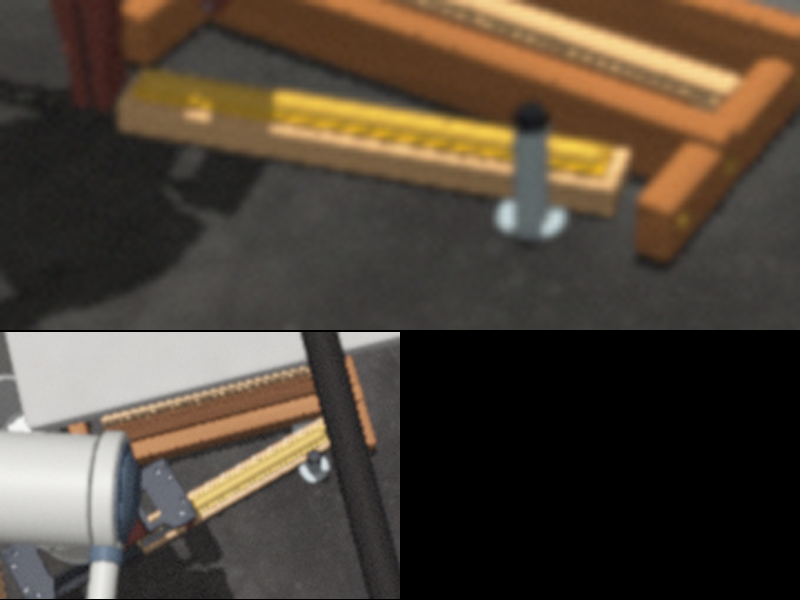

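```bash
python3 - <<'E'
from g import *
s=load("scene_b.pkl")
M=np.array([.5455,-.0232,.537]);pe=loc(M,0,.15)
c=cloud(s).reshape(-1,3);dd=c[:,:2]-pe;cc,sn=np.cos(M[2]),np.sin(M[2])
L=np.c_[cc*dd[:,0]+sn*dd[:,1],-sn*dd[:,0]+cc*dd[:,1],c[:,2]]
for z0 in np.arange(.08,.36,.02):
    m=(L[:,2]>z0)&(L[:,2]<z0+.02)&(abs(L[:,0])<.1)&(abs(L[:,1])<.12);q=L[m];
    if m.sum()>5:print(round(z0,2),m.sum(),np.percentile(q[:,:2],[2,98],axis=0).round(3).tolist(),"rmin/max",np.percentile(np.hypot(q[:,0],q[:,1]),[2,98]).round(3))
s=load("scene0.pkl");c=cloud(s)
# sill front edge in scene: lower boundary
R=np.apply_along_axis(lambda p:w2r([p[0],p[1],0])[:2],2,c)
for u in(230,260,290,320,340):
    col=[(v,c[v,u,2].round(3),(R[v,u]*1e3).round()) for v in range(95,170,4)];print(u,[(v,z,tuple(r)) for v,z,r in col if z>.05])
E
```

```text
0.08 302 [[-0.034, -0.083], [0.026, 0.076]] rmin/max [0.027 0.087]
0.1 609 [[-0.035, -0.088], [0.027, 0.078]] rmin/max [0.019 0.092]
0.12 1065 [[-0.033, -0.09], [0.028, 0.084]] rmin/max [0.023 0.092]
0.14 298 [[-0.025, -0.042], [0.017, 0.014]] rmin/max [0.02  0.045]
0.16 318 [[-0.036, -0.043], [0.029, 0.012]] rmin/max [0.032 0.05 ]
0.18 358 [[-0.038, -0.038], [0.021, 0.026]] rmin/max [0.028 0.04 ]
0.2 319 [[-0.04, -0.04], [0.012, 0.023]] rmin/max [0.036 0.042]
0.22 404 [[-0.04, -0.04], [0.014, 0.023]] rmin/max [0.035 0.042]
0.24 391 [[-0.039, -0.039], [0.009, 0.021]] rmin/max [0.035 0.041]
0.26 402 [[-0.039, -0.039], [0.01, 0.02]] rmin/max [0.035 0.04 ]
0.28 427 [[-0.039, -0.039], [0.01, 0.022]] rmin/max [0.035 0.04 ]
0.3 436 [[-0.042, -0.061], [-0.001, 0.047]] rmin/max [0.021 0.063]
0.32 434 [[-0.059, -0.069], [0.009, 0.03]] rmin/max [0.032 0.072]
0.34 688 [[-0.085, -0.072], [0.014, 0.066]] rmin/max [0.045 0.089]
230 [(95, np.float64(0.176), (np.float64(114.0), np.float64(152.0))), (99, np.float64(0.179), (np.float64(91.0), np.float64(135.0))), (103, np.float64(0.18), (np.float64(72
[... 4236 characters left out ...]
np.float64(89.0), np.float64(-138.0))), (131, np.float64(0.178), (np.float64(78.0), np.float64(-144.0))), (135, np.float64(0.179), (np.float64(61.0), np.float64(-152.0))), (139, np.float64(0.18), (np.float64(44.0), np.float64(-159.0))), (143, np.float64(0.179), (np.float64(32.0), np.float64(-165.0))), (147, np.float64(0.179), (np.float64(18.0), np.float64(-172.0))), (151, np.float64(0.174), (np.float64(12.0), np.float64(-175.0))), (155, np.float64(0.167), (np.float64(10.0), np.float64(-176.0))), (159, np.float64(0.156), (np.float64(14.0), np.float64(-175.0))), (163, np.float64(0.076), (np.float64(122.0), np.float64(-132.0))), (167, np.float64(0.067), (np.float64(119.0), np.float64(-134.0)))]
```

```bash
cat >> g.py <<'E'
from scipy.spatial.transform import Rotation as Ro
def pose(p,x,y,ztip,t):
    "TCP pos/quat so true tip centre is at (x,y) of pose p, height ztip, leaning back t rad"
    a=p[2];yv=np.array([-np.sin(a),np.cos(a),0]);f=np.array([np.cos(a),np.sin(a),0])
    q=Q(a);R=Ro.from_rotvec(-t*yv)*Ro.from_quat([q[1],q[2],q[3],q[0]])
    zt=R.as_matrix()[:,2];assert zt@f>=-1e-9
    o=R.as_quat();return np.array([*loc(p,x,y),ztip])+.0235*zt,[o[3],o[0],o[1],o[2]]
def go(p,x,y,z,t,sp):
    P,q=pose(p,x,y,z,t);move_l(P,sp,q)
E
python3 - <<'E'
from g import *
TL=np.radians(4)
M=r2w([-.0473,.001,np.radians(15.6)]);F=r2w([-.015,.001,0])
p=state()["ee_pos"];move_l([*p[:2],.05],.25)
gripper_open()
go(M,-.055,0,.06,TL,.3);go(M,-.045,0,.006,TL,.2);st()
go(M,-.029,0,.006,TL,.08);st()
for w in(.3,.6,.85):
    X=M+(F-M)*w;go(X,-.0255,0,.006,TL,.05);st(w)
look("e",M+(F-M)*.85)
s=load("scene_e.pkl");t=load("top_e.pkl");f=cv2.resize(s["frame"][100:250,140:360],(800,545),interpolation=cv2.INTER_CUBIC)
cv2.imwrite("pics/se.png",f)
E
```

```text
t 21.79 ee [ 0.5589 -0.13   -0.0175] F [ 0.1 -0.1  0.4]
 t 22.14 ee [ 0.5738 -0.123  -0.0164] F [ 0.5 -0.4 -0.6]
0.3 t 22.55 ee [ 0.5841 -0.1172 -0.0174] F [1.5 0.1 0.3]
0.6 t 22.89 ee [ 0.5925 -0.1128 -0.0175] F [-0.8 -0.1 -0.6]
0.85 t 23.2 ee [ 0.5997 -0.1091 -0.0175] F [-0.2 -0.2  0.1]
top world [ 0.6228 -0.0965  0.3126] rack [-18.3   5.9   2.2] 18.41
scene world [ 0.6242 -0.0967  0.3083] rack [-17.    5.3   2. ] 14.02
```

View pics/se.png

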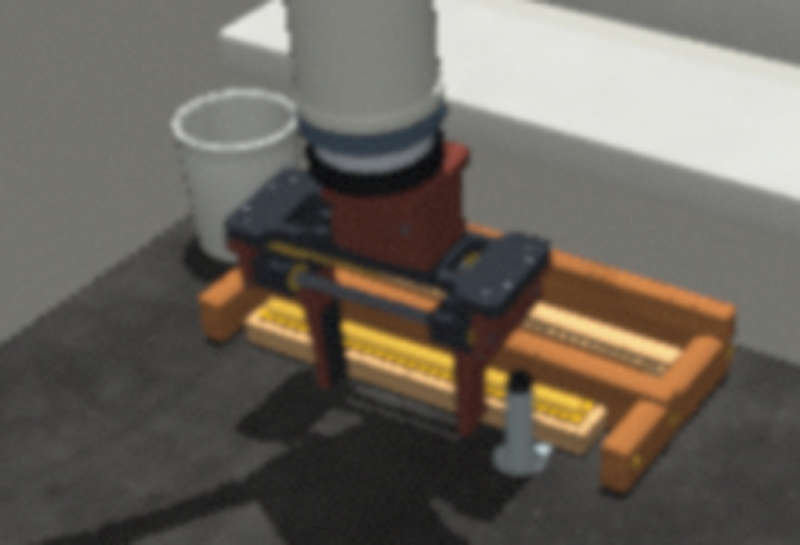

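View pics/top_e.png

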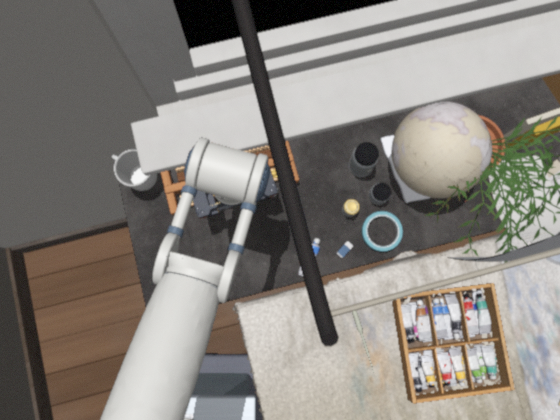

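```bash
python3 - <<'E'
from g import *
TL=np.radians(4);f=np.array([np.cos(RK[2]),np.sin(RK[2]),0])
def fr():
    v=[]
    for _ in range(5): hold(.02);v.append(state()["ft_force"]@f)
    return np.mean(v)
b=None
for dx in(-.0035,-.002,-.001,0,.001,.002,.003,.004,.005,.006):
    F=r2w([-.015+dx,.002,0]);go(F,-.0255,0,.006,TL,.05);v=fr();print(dx,round(v,2),state()["finger_gap"].round(4))
    if v<-5:break
st()
look("f",r2w([-.015,.003,0]))
E
```

```text
Traceback (most recent call last):
AttributeError: 'float' object has no attribute 'round'
```

```bash
python3 - <<'E'
from g import *
TL=np.radians(4);f=np.array([np.cos(RK[2]),np.sin(RK[2]),0])
def fr():
    v=[]
    for _ in range(5): hold(.02);v.append(state()["ft_force"]@f)
    return np.mean(v)
for dx in(-.002,-.001,0,.001,.002,.003,.004,.005,.006):
    F=r2w([-.015+dx,.002,0]);go(F,-.0255,0,.006,TL,.05);v=fr();print(dx,round(v,2))
    if v<-5:break
st()
look("f",r2w([-.015,.003,0]))
E
```

```text
-0.002 -1.45
-0.001 -1.54
0 -5.41
 t 24.63 ee [ 0.6036 -0.1059 -0.0175] F [-5.8 -0.3  2.4]
top world [ 0.6276 -0.1011  0.2765] rack [-14.9   0.2   0.1] 18.48
scene world [ 0.6272 -0.0948  0.2761] rack [-13.6   6.3   0.1] 14.11
```

```bash
python3 - <<'E'
from g import *
TL=np.radians(4)
F=r2w([-.015,.002,0])
go(r2w([-.0142,.002,0]),-.0255,0,.006,TL,.04);hold(.1);st()
go(F,-.05,0,.006,TL,.1);go(F,-.08,0,.1,TL,.25)
d=get_image("wrist");pickle.dump(d,open("w6.pkl","wb"));cv2.imwrite("pics/w6.png",d["frame"])
p=state()["ee_pos"]
move_to([.38,.30,.15],Q(.6))
look("g",F);st()
s=load("scene_g.pkl");t=load("top_g.pkl")
cv2.imwrite("pics/sg.png",cv2.resize(s["frame"][140:245,180:350],(800,495),interpolation=cv2.INTER_CUBIC))
cv2.imwrite("pics/tg.png",cv2.resize(t["frame"][130:230,150:310],(800,500),interpolation=cv2.INTER_CUBIC))
E
```

```text
t 25.08 ee [ 0.6036 -0.1059 -0.0175] F [-9.  -0.2  5.4]
top world [ 0.6257 -0.0923  0.2706] rack [-14.4   9.1  -0.2] 18.23
scene world [ 0.6277 -0.0944  0.2555] rack [-13.    6.6  -1.1] 17.99
 t 27.86 ee [0.3805 0.2993 0.1496] F [-0.  -0.3 -0.5]
```

View pics/sg.png

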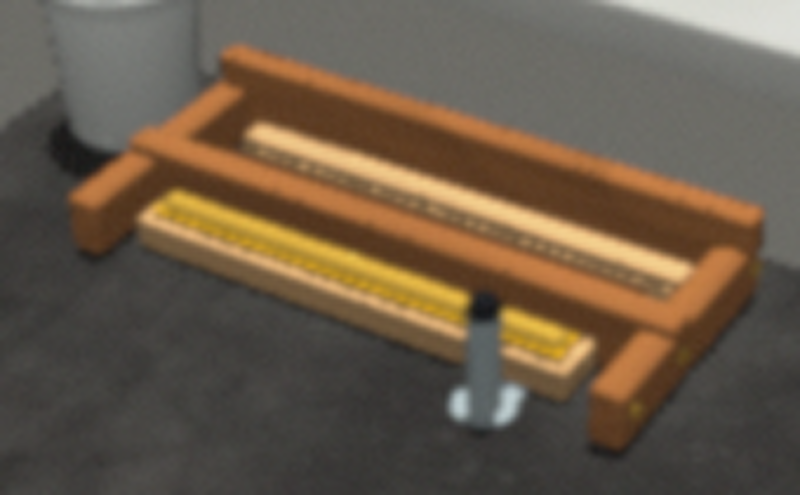

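View pics/tg.png

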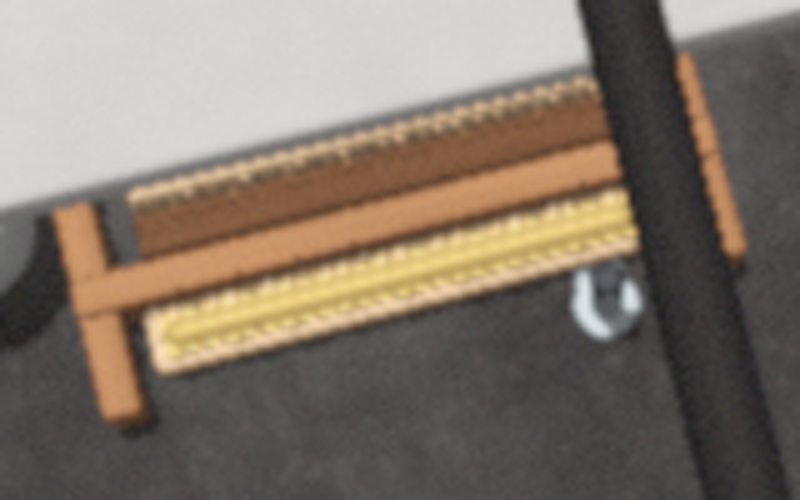

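View pics/w6.png

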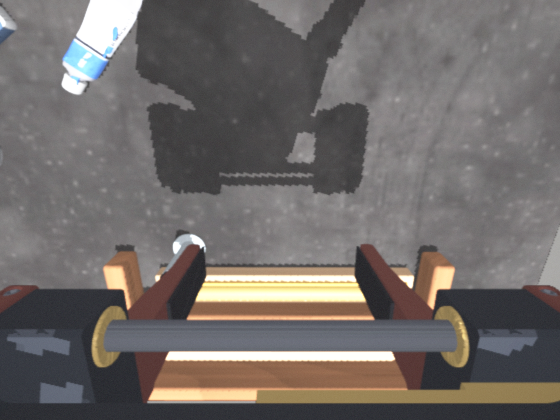

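```bash
python3 - <<'E'
from g import *
G=[box(-.0095,.0095,-.114,.114,.016,.024)]
for n in("scene0","scene_g","top0","top_g"):
    d=load(n+".pkl");p0=np.array([.5155,-.0315,.34]) if n[-1]=="0" else r2w([-.015,.004,0])
    h,s,v=cv2.split(cv2.cvtColor(cv2.GaussianBlur(d["frame"],(3,3),0),cv2.COLOR_BGR2HSV));m=((h>=19)&(h<=32)&(s>60)&(v>70)).astype(np.float32)
    roi=(cv2.dilate(sil(d,p0,G),np.ones((19,19)))>0).astype(np.float32)
    c=cloud(d);roi[cv2.dilate((c[...,2]>.05).astype(np.uint8),np.ones((5,5)))>0]=0
    roi[cv2.dilate(sil(d,RK,[box(-.06,-.04,-.095,-.075,0,.065)]),np.ones((5,5)))>0]=0
    p,f=fit([(d,m,roi)],G,p0);print(n,(w2r(p)*[1e3,1e3,57.3]).round(1),round(f,2))
d=load("top0.pkl")
s0,s1=load("scene0.pkl"),load("scene_g.pkl")
df=cv2.absdiff(s0["frame"],s1["frame"]).max(2);df=cv2.morphologyEx((df>45).astype(np.uint8),cv2.MORPH_OPEN,np.ones((3,3)))
_,_,st_,_=cv2.connectedComponentsWithStats(df);print(st_[1:])
E
```

```text
scene0 [-104.9   95.9    3.8] 0.56
scene_g [-15.4   3.6  -0.2] 0.67
top0 [-105.8   97.4    3.7] 0.62
top_g [-15.7   5.4   0. ] 0.46
[[   0    0   32   16  474]
 [  36   11    8   10   60]
 [   9   24   27    6  120]
 [  38   24   45   90 1461]
 [  33   31    3    4   12]
 [  17   33    3    3    9]
 [ 209  180   71   33  840]
 [ 151  189   98   39 1289]
 [ 286  205   20   18  249]
 [   0  255   10   25  152]]
```

```bash
python3 -c "
from g import *
job_done();st()"
```

```text
the job is handed in; nothing more can be done
the job is handed in; nothing more can be done
```

The moulding now lies whole in the front bay, flush against the middle rail, and I have handed the job in at about 28 s on the robot's clock.

- **How it was moved:** I turned it about 15° with both open fingertips on its front side. Then I slid it lengthwise with the closed fingertips on its left end until the right end was behind the post. Last, I swung the left end in and pressed it home at about 9–10 N.
- **Final position:** Fits to the gold in both cameras put its centre at x about -15.5 mm and y about +4.5 mm in the rack's frame, turned 0 to -0.2°. Flush would be x = -15 mm. The contact force on the last push also showed it was seated.
- **Everything else:** Comparing the scene pictures from before and after shows changes only at the moulding and the arm. The arm was parked clear of everything before I handed in.

**What disagreed:**
- **Fingertip height:** The real fingertips are about 31 mm higher than the stated TCP-to-tips distance puts them. My first push therefore passed above the moulding with about 10 mm to spare; no contact force showed and the moulding did not move. I then touched the free bench at about 13 N to find the true height.
- **Position fits:** Fits to the whole moulding, gold and foot together, were off by a few mm and up to 1° at the end, because its wood blends with the rack's. I relied on the gold-only fits instead.

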